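# Put the arc lamp back into service

## Task

The microscope's arc lamp may be used again: take the metal hanger tag off the key switch of the power supply and hang it on the hook that already carries the other tag, leaving that tag and the loupe hanging where they are. Then turn the key clockwise from OFF through ON to START, hold it there against its spring for about a second, and let it spring back to ON. Do not knock the other things on the bench about.

Things in the scene. Friction and masses are not known exactly. Their poses are not given: they have to be found in the camera images.
- supply: Arc-lamp power supply: off-white box 200 mm wide (y), 260 mm deep, 110 mm high, fixed on the table, with an upright front panel. Origin on the table below the middle of the panel; x points level into the panel (away from the user), y to the user's left, z up. An output knob, 24 mm diameter, stands 14 mm out of the panel, 74 mm right of the key and 40 mm above the table.
- key_axis (a point): Middle of the key's bow, on its turning axis, 42 mm in front of the panel, 82 mm above the table, in the middle of the supply's width; axes as the supply's. A lock barrel of 20 mm diameter stands 24 mm out of the panel; the black bow (36 mm long, 8 mm thick, its hub no wider) takes up 30 to 54 mm in front of the panel and turns with the key. The key cannot be pulled out.
- plug (a joint): Turn of the key switch from OFF (0 rad) to ON (0.785 rad), clockwise for someone facing the panel; about 0.025 N m of friction, it stays where it is left. At OFF the upper end of the bow leans 45 degrees to the left (+y of key_axis); at ON the bow is upright.
- key (a joint): Further clockwise turn of the key from ON (0 rad) to the START stop (0.65 rad), against a spring of 0.045 N m at ON rising to 0.10 N m at the stop. Left alone it springs back to 0. When the key is turned from OFF, the switch first goes to ON, then the spring yields. At START the upper end of the bow leans 37 degrees to the right.
- tag_mid (a point): Centre (half-way up) of the tag to be moved: an upright aluminium plate 60 mm wide (y), 98 mm tall (z), 5 mm thick (x), about 35 g. It has an opening 42 mm wide and 46 mm tall, from 11 mm below to 35 mm above this centre, under a 14 mm top bar. At the start it hangs on the lock barrel, parallel to the panel and 14 to 17 mm in front of it; the key's bow sticks out through its opening.
- tag: The same tag as a body (origin at the middle of its lower edge, same axes).
- tag_hung_mid (a point): Centre of the second, identical tag, which already hangs on one of the two hooks, 18 to 34 mm in front of the shelf's front edge. It hangs there loosely, so its own axes may be turned a little against the hook's.
- riser: Grey riser shelf, 300 mm wide, 200 mm deep, 186 mm high, fixed on the table; nothing on it within 100 mm of its front edge. Origin on the table below the middle of the front edge; x points into the shelf, y to the user's left, z up. Two steel hooks stick out of its front edge towards the user. Which of them carries the tag and which the loupe varies.
- hook_left (a point): Point on the centre line of the left hook (for the user), 60 mm in front of the shelf's front edge; axes as the shelf's. The hook is a level round bar of 7 mm diameter, 165 mm above the table, running straight out from the shelf's edge; 100 mm out its end bends up, reaching 110 mm out and 17.5 mm above the bar's centre line.
- hook_right (a point): The same point on the right hook, 130 mm to the right of the left one.
- loupe: Folded steel loupe, 26 x 14 x 40 mm with a wire bail, hanging on the hook that does not carry the tag, 18 to 34 mm in front of the shelf's edge. Origin at the middle of its underside, 60 mm below the top of the hook's bar.
- pen_cup: Steel pen cup, 76 mm diameter, pens up to 160 mm high; origin under its middle. A bystander.
- oil_bottle: Small amber bottle, 30 mm diameter, 68 mm high, in front of the supply to the left of the key; origin under its middle. A bystander.
- slide_box: Closed cardboard slide box, 75 x 55 x 30 mm, in front of the supply to the right of the key; origin under its middle. A bystander.
- rock: Rock sample, 60 mm wide, 40 mm high, on the table below the hooks; origin under its middle. A bystander.
- press: Steel slide press, 68 mm diameter, 128 mm high, on the table 180 to 205 mm in front of the riser shelf; origin under its middle. A bystander.
Things that resemble listed ones, but are neither listed nor needed, are in the scene too. Several things have the shape of the loupe; the one meant has the colours described above.

How it is judged:
On the way, in this order (a step that is already met when the one before it is completed fails the run):
1. the tag hangs on the hook beside the other tag, released (height (world z) of tag_mid between 0.125 and 0.142 m and horizontal distance between tag_mid and tag_hung_mid below 0.095 m and angle between tag_mid's own z axis and vertical below 0.25 rad and contact force between tag and the fingers below 0.05 N and linear speed of tag below 0.05 m/s and height (world z) of tag_hung_mid between 0.125 and 0.142 m and height (world z) of loupe between 0.099 and 0.118 m and horizontal distance between tag_hung_mid and loupe above 0.1 m), for 0.2 s.
2. the key is held at START (value of joint plug above 0.7 rad and value of joint key above 0.5 rad), for 0.5 s.
3. the key has sprung back to ON (value of joint plug above 0.7 rad and value of joint key below 0.08 rad and contact force between supply and the fingers below 0.05 N), for 0.2 s.
At the end, for the whole second after the job is handed in: Both tags hang at rest and upright (within 0.25 rad) on the same hook, their centres 125 to 142 mm above the table and within 95 mm of each other, the loupe still hangs on the other hook, and the untouched key stands at ON (plug above 0.70 rad, key below 0.08 rad) (all of step 1 and all of step 3).
It fails at once if a bystander was moved by more than 25 mm or tipped over (distance of any of pen_cup, oil_bottle, slide_box, rock, press from where it was at the start of the episode above 0.025 m or angle between any of pen_cup, oil_bottle, press's own z axis and vertical above 0.5 rad).
It fails at once if the hung tag or the loupe was knocked off its hook (height (world z) of tag_hung_mid below 0.1 m or height (world z) of loupe below 0.075 m).
It also fails if it takes over 70 s, if anything falls off the work surface, if the arm or the gripper's body presses on something with over 40 N, if the wrist force passes 120 N, or if a joint passes its speed limit or range.

## Robot

A 6-joint arm with a two-finger parallel gripper is mounted at the origin on the work surface. World frame = base frame: x ahead of the robot, y to its left, z up, the work surface at z = 0. Lengths are in m, angles in rad, forces in N, time in s.
With the tool pointing down it reaches from about 0.3 to 0.75 m from the base axis. Payload 8.5 kg.
Tool frame: the origin (TCP) lies between the finger pads; the fingertips stand 8 mm ahead of it and the grasp point (between the pads) lies 11 mm behind it; y points along the fingers, z is the direction in which the jaws open and shut, and the axes are right-handed (so a half turn about y gives the same grasp; the last joint's range is limited). The gripper opens to 88 mm and grips with 3 to 60 N. Pads are 18 mm wide; open, the fingers measure 123 mm over their backs; the gripper's body (75 mm by 187 mm) begins 45 mm behind the grasp point.
Start: joints at [-0.215, 0.381, 1.297, -0, 1.464, -0.215], TCP at [0.55, 0, 0.247] pointing down, gripper open.
Joint ranges: [-3.11, 3.11], [-0.89, 2.33], [0.22, 2.48], [-1.42, 4.56], [0.17, 2.85], [-2.88, 2.88]. Speed limits (rad/s): [2.39, 2.39, 3.14, 3.14, 3.14, 3.14].

## Interface

Orientations are given as a unit quaternion [w, x, y, z].
In Python, from bench import ctrl, inverse_kinematics, status, vision, order gives the robot as it stands. The module is installed in compiled form; this text tells all that it offers. Calls block until the motion is done:
- ctrl.move_to(position, orientation): joint-space move of the TCP to a pose.
- ctrl.servo_line(position, velocity=0.15, frame=None, f_stop=None): straight line of the TCP; frame=None keeps the orientation; velocity is the mean speed in m/s. With f_stop (N) it stops when the force on the tool has changed by that much, and returns True; else False.
- ctrl.move_joints(angles): joint-space move.
- ctrl.release() and ctrl.grab(effort=None): open the fingers fully, or close them until they stop; effort is the grip in N (None keeps the last).
- ctrl.dwell(seconds).
- inverse_kinematics(position, orientation): joint angles nearest the present ones, or None.
- status.state(): the state.
- vision.capture(name): name is "scene" or "side" or "wrist"; returns a dict with "img" (420x560x3 uint8, red, green, blue), "camera_matrix" (3x3 intrinsics, pixels), "k1" (the pictures are not rectified: a ray, as slopes to the right and down, at radius r is drawn at 1 + k1 r^2 times it, then the intrinsics apply), "extrinsics" (4x4, takes a point from world to camera coordinates). Camera axes: x right, y up, looking along -z (the intrinsics and any distortion apply to the point x, -y, -z); pixel columns grow to the right and rows downward; lengths in m; the calibration is good to about 2 mm. A picture is of the moment at which its call begins. There is no depth.
A pose or a line that the arm cannot do raises ctrl.Unreachable and nothing moves.
- order.finish_job(): hands the job in, once; it reports no verdict.
The state is a dict: "time_s": time; "qpos": joint angles; "joint_vel": joint speeds; "effort": joint torques, N m; "ee_pos": TCP position; "tcp_rot": TCP orientation; "wrist_force": force on the tool from outside, world axes, zero at the start; "ft_torque": the same for the moment, N m; "gripper_width": finger opening in m.
Only numpy, scipy, OpenCV 4.12 (cv2) and the standard library are available. Lean on these libraries where they do the work, as an engineer would, in place of code of your own. Each camera call takes 0.05 s, during which the arm holds its last target.

## Working session

There is one attempt and no reset: what is moved stays moved. The work goes in short steps, each a Python script; the robot and the scene stay as the last script left them, time stands still between calls to the robot, and variables do not carry over. Pictures are saved under pics/ and viewed, and the job is handed in when it is done.

```bash
mkdir -p pics; ls; cat > h.py <<'E'
import numpy as np, cv2
from bench import ctrl, inverse_kinematics, status, vision, order
def cap(n,f=None):
    c=vision.capture(n)
    if f: cv2.imwrite('pics/'+f,cv2.cvtColor(c['img'],cv2.COLOR_RGB2BGR))
    return c
def proj(c,P):
    P=np.atleast_2d(P);E=np.array(c['extrinsics']);K=np.array(c['camera_matrix'])
    q=P@E[:3,:3].T+E[:3,3]; s=np.c_[q[:,0]/-q[:,2],-q[:,1]/-q[:,2]]
    s=s*(1+c['k1']*(s**2).sum(1,keepdims=True))
    return s@K[:2,:2].T+K[:2,2]
def ray(c,uv):
    E=np.array(c['extrinsics']);K=np.array(c['camera_matrix'])
    d=np.linalg.solve(K,[uv[0],uv[1],1.])[:2]; s=d.copy()
    for _ in range(30): s=d/(1+c['k1']*(s@s))
    v=np.array([s[0],-s[1],-1.]); R=E[:3,:3]
    v=R.T@v; return -R.T@E[:3,3], v/np.linalg.norm(v)
def onz(c,uv,z):
    o,d=ray(c,uv); return o+d*(z-o[2])/d[2]
def tri(c1,u1,c2,u2):
    A=np.zeros((3,3));b=np.zeros(3);R=[]
    for c,u in((c1,u1),(c2,u2)):
        o,d=ray(c,u);M=np.eye(3)-np.outer(d,d);A+=M;b+=M@o;R.append((o,M))
    p=np.linalg.solve(A,b); return p,[float(np.linalg.norm(M@(p-o))) for o,M in R]
E
python3 - <<'E'
from h import *
import pickle
d={}
for n in('scene','side','wrist'):
    d[n]=cap(n,n+'0.png'); c=d[n]
    print(n,np.round(c['camera_matrix'],1).tolist(),c['k1'],np.round(np.linalg.inv(c['extrinsics']),3).tolist())
pickle.dump(d,open('c0.pkl','wb')); print(status.state())
E
```

```text
pics
scene [[532.4, 0.0, 280.9], [0.0, 532.4, 207.1], [0.0, 0.0, 1.0]] -0.07854652419372667 [[0.718, -0.553, 0.424, 0.986], [0.696, 0.559, -0.451, -0.565], [0.013, 0.618, 0.786, 1.055], [0.0, 0.0, 0.0, 1.0]]
side [[382.7, 0.0, 272.9], [0.0, 382.7, 206.8], [0.0, 0.0, 1.0]] -0.0020307101611143565 [[-0.972, 0.122, -0.199, 0.27], [-0.233, -0.553, 0.8, 0.751], [-0.012, 0.824, 0.566, 0.649], [0.0, 0.0, 0.0, 1.0]]
wrist [[337.1, 0.0, 269.1], [0.0, 337.1, 210.3], [0.0, 0.0, 1.0]] -0.042485053900528244 [[1.0, 0.0, 0.001, 0.549], [-0.001, 0.967, 0.255, 0.065], [-0.001, -0.255, 0.967, 0.385], [0.0, 0.0, 0.0, 1.0]]
{'time_s': 0.15, 'qpos': array([-2.15286052e-01,  3.81084392e-01,  1.29798044e+00,  4.56206479e-06,
        1.46357526e+00, -2.15293959e-01]), 'joint_vel': array([-0.0011179 , -0.00343758, -0.00271282, -0.00030315, -0.00018497,
        0.00140876]), 'effort': array([ 2.75231861e-03, -4.38084304e+01, -2.24613369e+01,  7.13452022e-02,
        3.43442336e-02, -8.91773107e-05]), 'ee_pos': array([5.49826709e-01, 4.43542392e-05, 2.46292247e-01]), 'tcp_rot': array([ 0.49980326, -0.50020031,  0.5003107 , -0.49968546]), 'wrist_force': array([ 0.16133616, -0.32198185, -0.29023449]), 'ft_torque': array([0.01831121, 0.00540156, 0.00315994]), 'gripper_width': 0.0882601170918488}
```

View pics/scene0.png

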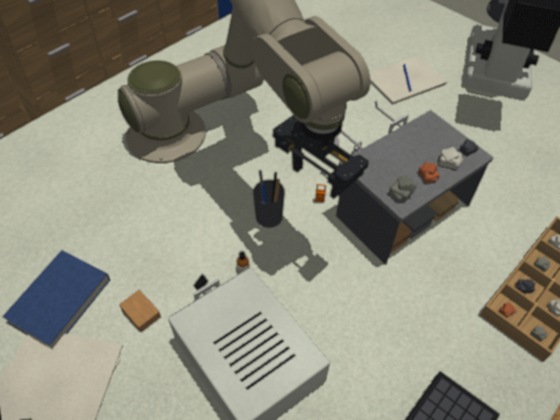

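View pics/side0.png

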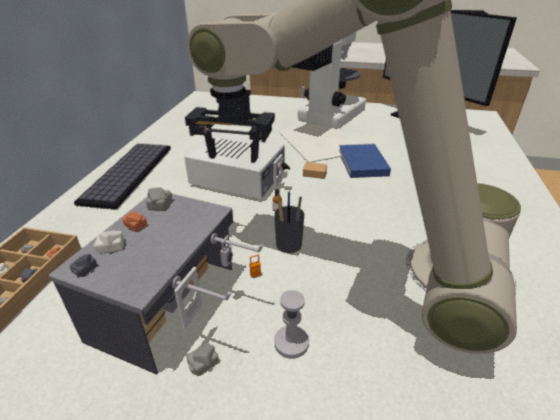

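View pics/wrist0.png

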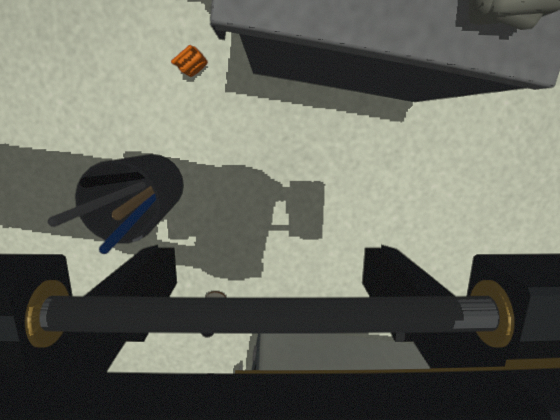

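The scene view shows the supply at about (250,345) with the tag and key at (205,288), and the riser at about (415,180). The side view shows the left hook at (205,290) with the tag, the right hook at (235,245) with the loupe, the press at (292,325), the rock at (203,357) and the pen cup at (290,228). I'll enlarge some crops next.

```bash
python3 - <<'E'
import cv2
s=cv2.imread('pics/scene0.png');d=cv2.imread('pics/side0.png')
def cr(im,x,y,w,h,f,n): cv2.imwrite('pics/'+n,cv2.resize(im[y:y+h,x:x+w],None,fx=f,fy=f,interpolation=cv2.INTER_CUBIC))
cr(s,100,230,240,180,3.3,'a1.png');cr(s,320,90,180,135,4.4,'a2.png');cr(d,50,180,270,200,2.9,'a3.png');cr(d,170,100,180,130,4.4,'a4.png')
E
```

```text
(no output)
```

View pics/a1.png

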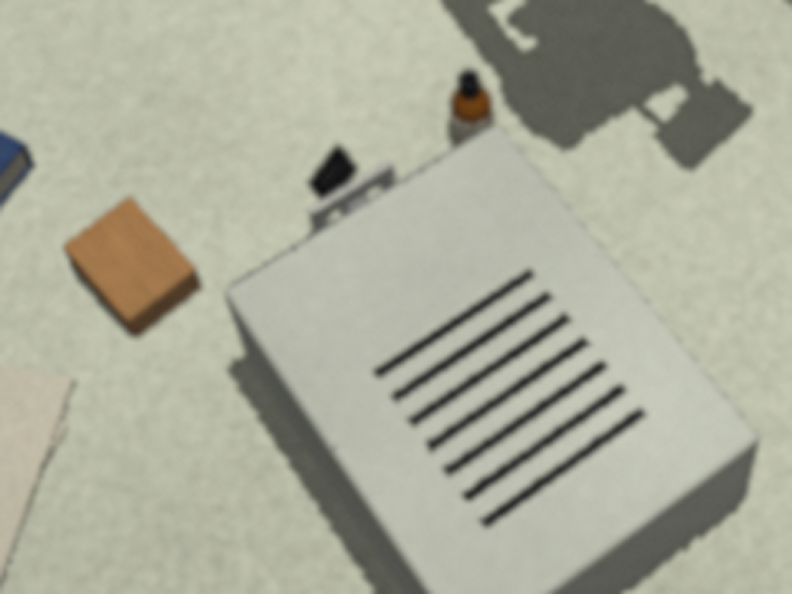

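View pics/a2.png

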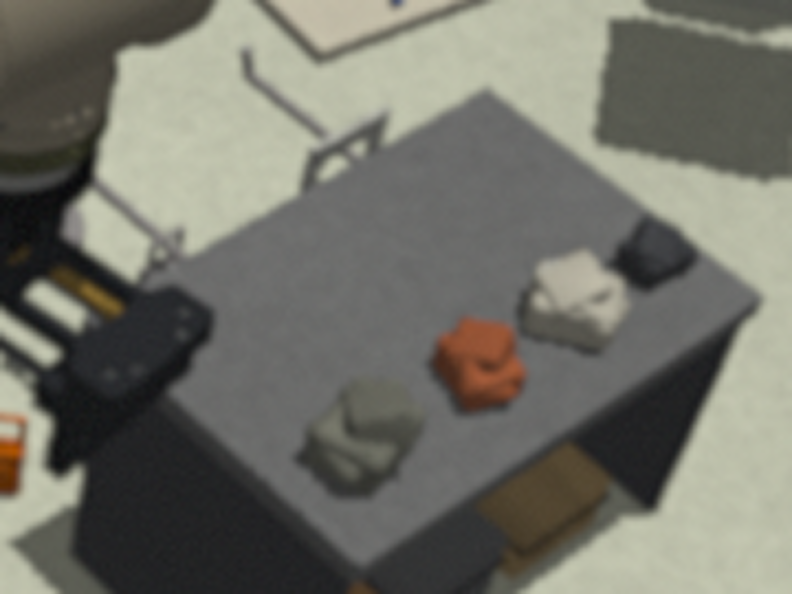

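View pics/a3.png

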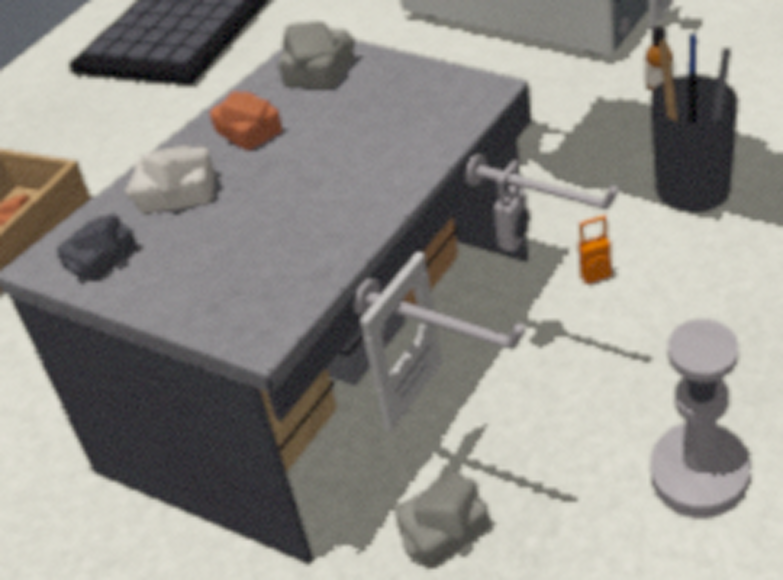

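View pics/a4.png

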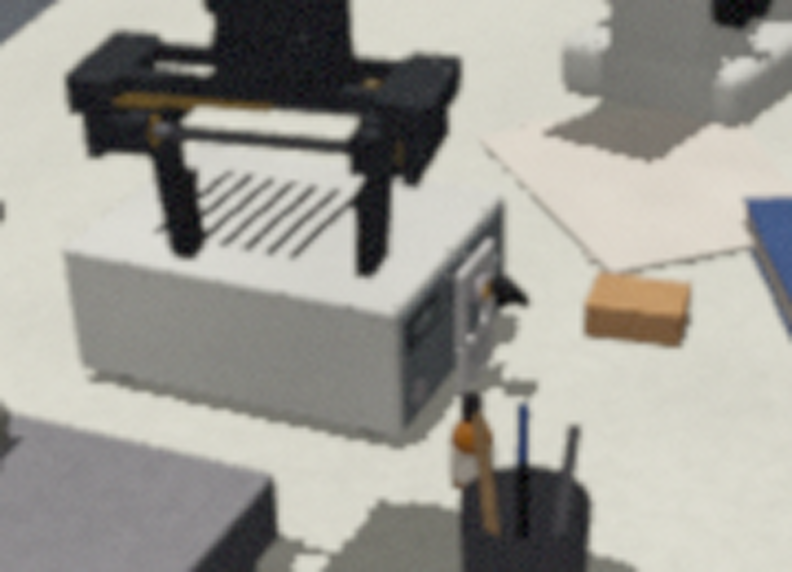

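```bash
cat > m.py <<'E'
from h import *
import pickle
d=pickle.load(open('c0.pkl','rb'));S=d['scene'];D=d['side']
a1=lambda x,y:(100+(x+.5)/3.3-.5,230+(y+.5)/3.3-.5)
a2=lambda x,y:(320+(x+.5)/4.4-.5,90+(y+.5)/4.4-.5)
a3=lambda x,y:(50+(x+.5)/2.9-.5,180+(y+.5)/2.9-.5)
a4=lambda x,y:(170+(x+.5)/4.4-.5,100+(y+.5)/4.4-.5)
E
python3 - <<'E'
from m import *
np.set_printoptions(precision=4,suppress=True)
P=lambda *a:print(*a)
for n,u,v in(('fl',a1(494,125),a4(400,318)),('fr',a1(228,290),a4(502,200)),('rl',a1(757,438),a4(66,250))):
    P('sup',n,onz(S,u,.11),onz(D,v,.11),tri(S,u,D,v))
for n,u,v in(('fl',a2(488,90),a3(265,385)),('rl',a2(762,300),a3(3,288)),('fr',None,a3(528,86)),('rr',a2(365,570),a3(340,40))):
    P('ris',n,onz(S,u,.186) if u else '',onz(D,v,.186))
P('hookL tip',tri(S,a2(248,50),D,a3(518,335)), 'mid', onz(D,a3(430,310),.165))
P('hookR bend',onz(D,a3(600,198),.165),onz(D,a3(480,168),.165))
P('hookL bend',onz(D,a3(505,338),.165),onz(D,a3(372,297),.165))
P('key bow tip',tri(S,a1(338,150),D,a4(520,300)))
P('tagtop',onz(S,a1(393,170),.127),onz(S,a1(313,215),.127))
P('taghung top',onz(S,a2(385,115),.182),onz(S,a2(308,160),.182))
P('press',onz(D,a3(703,345),.128),'rock',onz(D,a3(443,545),.01),'cup',onz(D,a3(695,95),.08),'oil',onz(D,a4(470,435),.05),'box',onz(S,a1(130,260),.03))
P('red loupe',onz(D,a3(596,275),.0))
E
```

```text
sup fl [ 0.5416 -0.1837  0.11  ] [ 0.5354 -0.175   0.11  ] (array([ 0.5384, -0.1821,  0.1054]), [0.0010006965812120142, 0.0010006965812119715])
sup fr [ 0.5123 -0.3732  0.11  ] [ 0.5077 -0.3627  0.11  ] (array([ 0.5099, -0.3723,  0.1053]), [8.799733902803368e-05, 8.799733902796281e-05])
sup rl [ 0.7949 -0.223   0.11  ] [ 0.7907 -0.2195  0.11  ] (array([ 0.7936, -0.2227,  0.108 ]), [0.0010115121277326547, 0.001011512127732415])
ris fl [0.5683 0.4108 0.186 ] [0.5633 0.4188 0.186 ]
ris rl [0.7629 0.3774 0.186 ] [0.7498 0.3883 0.186 ]
ris fr  [0.5157 0.1251 0.186 ]
ris rr [0.7179 0.0865 0.186 ] [0.6796 0.0969 0.186 ]
hookL tip (array([0.4472, 0.3491, 0.178 ]), [0.00018537283025686215, 0.0001853728302569945]) mid [0.5094 0.3308 0.165 ]
hookR bend [0.4381 0.2109 0.165 ] [0.5276 0.1985 0.165 ]
hookL bend [0.4585 0.3417 0.165 ] [0.5476 0.3287 0.165 ]
key bow tip (array([ 0.4727, -0.2572,  0.0864]), [0.0005228108203053758, 0.0005228108203052694])
tagtop [ 0.5291 -0.2557  0.127 ] [ 0.5182 -0.3099  0.127 ]
taghung top [0.5374 0.3561 0.182 ] [0.5289 0.2959 0.182 ]
press [0.3523 0.2887 0.128 ] rock [0.4993 0.383  0.01  ] cup [ 0.4227 -0.037   0.08  ] oil [ 0.4804 -0.1382  0.05  ] box [ 0.4103 -0.3886  0.03  ]
red loupe [0.4728 0.1205 0.    ]
```

```bash
cat >> h.py <<'E'
from scipy.spatial.transform import Rotation as Rn
def quat(yaw):  # tool y down, tool x = yaw direction (into panel), z = left
    c,s=np.cos(yaw),np.sin(yaw)
    M=np.array([[c,0,-s],[s,0,c],[0,-1,0]])
    q=Rn.from_matrix(M).as_quat(); return [float(q[3]),*map(float,q[:3])]
E
python3 - <<'E'
from h import *
import pickle
q=quat(-.15); print(inverse_kinematics([.49,-.27,.26],q))
ctrl.move_to([.49,-.27,.26],q)
c=cap('wrist','w1.png'); pickle.dump(c,open('w1.pkl','wb')); print(status.state()['time_s'])
c=cap('side','side1.png'); pickle.dump(c,open('side1.pkl','wb'))
c=cap('scene','scene1.png'); pickle.dump(c,open('scene1.pkl','wb'))
E
```

```text
[-7.15224207e-01  3.88486933e-01  1.24595439e+00 -4.44089210e-16
  1.50715133e+00 -2.13602053e+00]
1.875
```

View pics/w1.png

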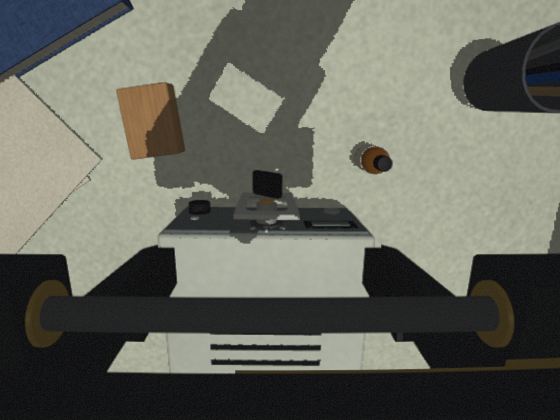

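View pics/scene1.png

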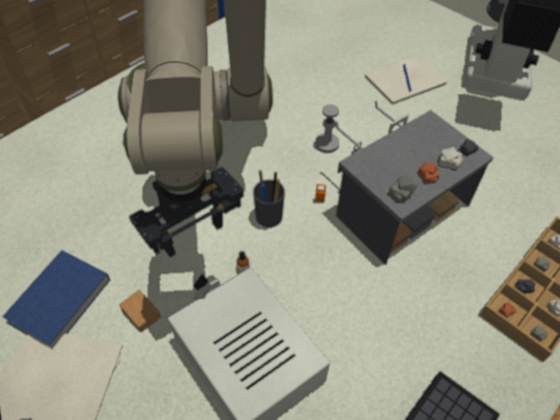

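The wrist view shows the panel's top edge at row ~236 (cols 160–374), the tag's top bar at ~(267,208) and the bow at ~(268,184). The scene view now shows the riser's front corners unobstructed.

```bash
python3 - <<'E'
import cv2
s=cv2.imread('pics/w1.png')
def cr(im,x,y,w,h,f,n): cv2.imwrite('pics/'+n,cv2.resize(im[y:y+h,x:x+w],None,fx=f,fy=f,interpolation=cv2.INTER_CUBIC))
cr(s,150,160,240,100,3.3,'b1.png')
s=cv2.imread('pics/scene1.png');cr(s,310,80,190,140,4.0,'b2.png')
E
```

```text
(no output)
```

View pics/b1.png

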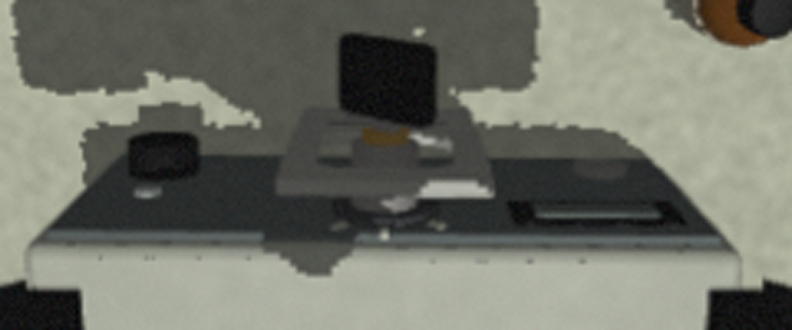

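View pics/b2.png

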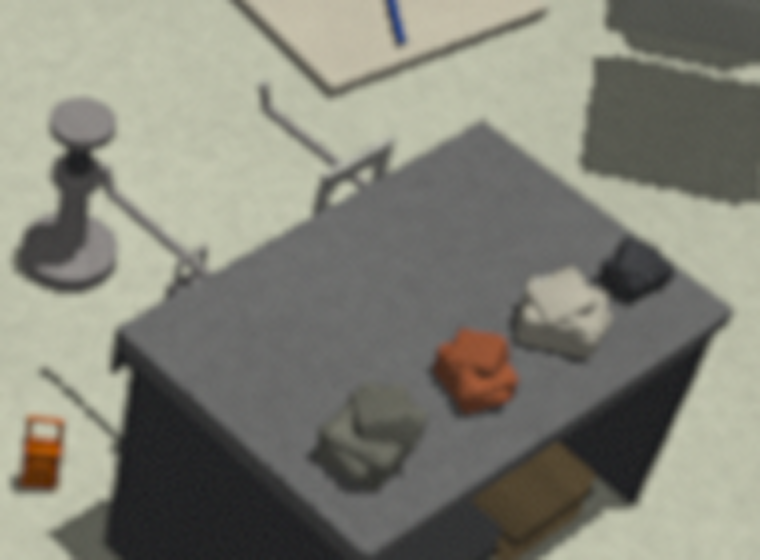

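```bash
python3 - <<'E'
from m import *
np.set_printoptions(precision=4,suppress=True)
W=pickle.load(open('w1.pkl','rb'));S=pickle.load(open('scene1.pkl','rb'))
b=lambda x,y:(150+(x+.5)/3.3-.5,160+(y+.5)/3.3-.5)
b2=lambda x,y:(310+(x+.5)/4-.5,80+(y+.5)/4-.5)
R=onz(W,b(28,248),.110);L=onz(W,b(740,258),.110)
print('panel R,L',R,L,L-R,np.linalg.norm((L-R)[:2]))
yaw=np.arctan2(-(L-R)[0],(L-R)[1]);print('yaw',yaw)
ex=np.array([np.cos(yaw),np.sin(yaw)]);ey=np.array([-ex[1],ex[0]]);m=((R+L)/2)[:2]
print('mid',m,'keyaxis',m-.042*ex)
for n,u,z in(('tagRearR',b(277,193),.106),('tagRearL',b(492,197),.106),('frontR',b(280,179),.106),('frontL',b(490,181),.106),('bow R near',b(340,118),.088),('bow L near',b(436,128),.095),('bowR far',b(342,33),.095),('bowL far',b(436,47),.095),('hubcenter',b(387,130),.09),('bottle',b(770,5),.068)):
    p=onz(W,u,z);print(n,p,'rel',(p[:2]-m)@ex,(p[:2]-m)@ey)
fl=onz(S,b2(482,121),.186);fr=onz(S,b2(122,330),.186);rr=onz(S,b2(370,555),.186);rl=onz(S,b2(732,312),.186)
print('ris',fl,fr,rl,rr);d=fl-fr;y2=np.arctan2(-d[0],d[1]);print(y2,np.linalg.norm(d),(fl+fr)/2)
print('tips',onz(S,b2(265,85),.184),onz(S,b2(267,110),.165),onz(S,b2(105,185),.165),'taghung',onz(S,b2(390,143),.1825),onz(S,b2(318,188),.1825),'press',onz(S,b2(83,120),.128))
E
```

```text
panel R,L [ 0.5082 -0.3744  0.11  ] [ 0.5405 -0.1813  0.11  ] [0.0323 0.1931 0.    ] 0.19577630822282785
yaw -0.16582525743393228
mid [ 0.5244 -0.2779] keyaxis [ 0.4829 -0.2709]
tagRearR [ 0.5041 -0.3045  0.106 ] rel -0.015607325126607428 -0.02961405533745083
tagRearL [ 0.5141 -0.2465  0.106 ] rel -0.015340364939579597 0.029239029078792618
frontR [ 0.5003 -0.303   0.106 ] rel -0.019594105706190922 -0.02874742766109506
frontL [ 0.5095 -0.2464  0.106 ] rel -0.019877931837376253 0.02852180190985316
bow R near [ 0.4897 -0.2855  0.088 ] rel -0.03289924543773743 -0.013256143823888913
bow L near [ 0.4951 -0.2589  0.095 ] rel -0.03197264823199305 0.013894618213942667
bowR far [ 0.4649 -0.2805  0.095 ] rel -0.05821647800959791 -0.012456771754787722
bowL far [ 0.4726 -0.2557  0.095 ] rel -0.05474564023226112 0.01333838059943039
hubcenter [ 0.4948 -0.2727  0.09  ] rel -0.03004706994679015 0.00019936877243844112
bottle [ 0.4791 -0.1552  0.068 ] rel -0.0648741365449422 0.11352342713712296
ris [0.5672 0.4106 0.186 ] [0.5231 0.1179 0.186 ] [0.7623 0.3776 0.186 ] [0.716  0.0875 0.186 ]
-0.14962754316390323 0.2960289801463021 [0.5452 0.2643 0.186 ]
tips [0.4507 0.3431 0.184 ] [0.4546 0.3446 0.165 ] [0.4269 0.2194 0.165 ] taghung [0.5369 0.3567 0.1825] [0.5297 0.2927 0.1825] press [0.3536 0.2889 0.128 ]
```

The two views and the wrist image agree to a few mm: supply yaw ≈ -0.158, panel middle ≈ (0.524,-0.278), tag centred on the key. Next I grasp the tag's edges from above.

```bash
cat >> h.py <<'E'
YS=-.158; SX=np.array([np.cos(YS),np.sin(YS)]); SY=np.array([-SX[1],SX[0]]); SM=np.array([.5244,-.2779])
def sup(out,left,z): return [*map(float,SM-out*SX+left*SY),z]
E
python3 - <<'E'
from h import *
q=quat(YS)
ctrl.move_to(sup(.0195,0,.16),q)
print(ctrl.servo_line(sup(.0195,0,.075),velocity=.08,f_stop=8), status.state()['ee_pos'],status.state()['time_s'])
cap('wrist','w2.png')
E
```

```text
False [ 0.50535288 -0.27500199  0.07550006] 3.6833
```

View pics/w2.png

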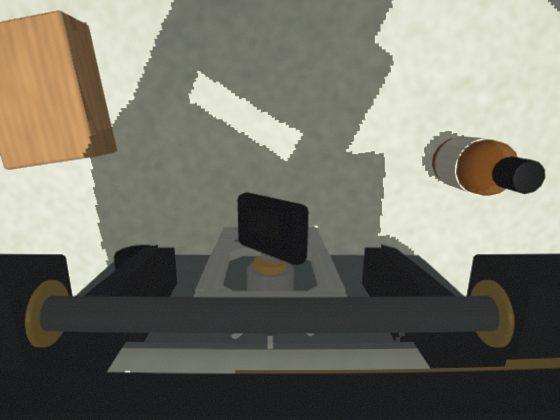

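The tag sits centred between the fingers: its sides run from col 197 to 344 and the fingers are at 175 and 363. Next I grip, lift and pull it out.

```bash
python3 - <<'E'
from h import *
s=lambda:(lambda t:print(round(t['time_s'],2),np.round(t['ee_pos'],4),np.round(t['wrist_force'],2),round(t['gripper_width'],4)))(status.state())
s();ctrl.grab(15);s()
print(ctrl.servo_line(sup(.0195,0,.088),velocity=.05,f_stop=10));s()
print(ctrl.servo_line(sup(.035,0,.088),velocity=.06,f_stop=5));s()
cap('wrist','w3.png')
E
```

```text
3.73 [ 0.5054 -0.275   0.0755] [0.07 0.31 0.27] 0.0881
4.27 [ 0.5052 -0.2748  0.0751] [0.65 0.26 0.1 ] 0.0595
False
4.67 [ 0.5053 -0.2749  0.0884] [ 0.23 -0.2  -0.06] 0.0598
False
5.08 [ 0.4897 -0.2724  0.088 ] [-0.09 -0.27  0.09] 0.0597
```

View pics/w3.png

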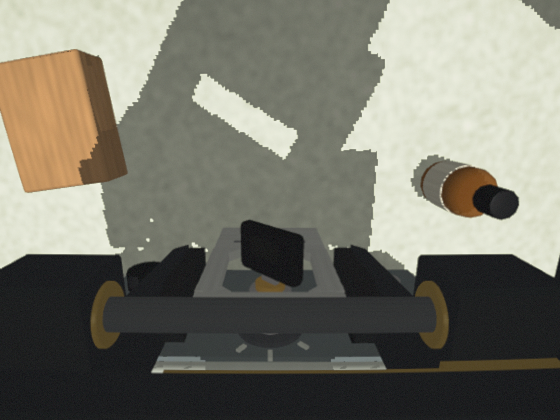

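```bash
cat >> h.py <<'E'
YR=-.155; RX=np.array([np.cos(YR),np.sin(YR)]); RY=np.array([-RX[1],RX[0]]); HL=np.array([.552,.330])
def hk(out,left,z): return [*map(float,HL-out*RX+left*RY),z]
def s():
    t=status.state();print(round(t['time_s'],2),np.round(t['ee_pos'],4),np.round(t['wrist_force'],2),round(t['gripper_width'],4))
E
python3 - <<'E'
from h import *
import pickle
print(ctrl.servo_line(sup(.095,0,.088),velocity=.08,f_stop=5));s()
if status.state()['gripper_width']>.05:
    ctrl.servo_line(sup(.095,0,.28),velocity=.2);s()
    ctrl.move_to(hk(.14,0,.28),quat(YR));s()
d={n:cap(n,n+'4.png') for n in('scene','side','wrist')}
pickle.dump(d,open('c4.pkl','wb'))
E
```

```text
False
6.03 [ 0.4309 -0.2632  0.0881] [-0.43 -0.48  0.01] 0.0596
7.14 [ 0.4304 -0.2627  0.279 ] [-1.21  0.58 -0.38] 0.0599
9.34 [0.4142 0.351  0.2799] [-0.36  0.27 -0.67] 0.0599
```

View pics/wrist4.png

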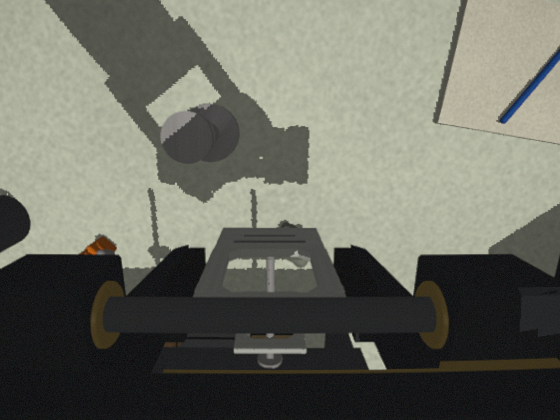

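View pics/side4.png

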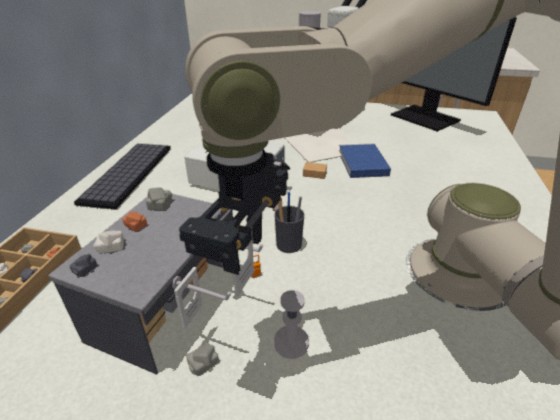

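View pics/scene4.png

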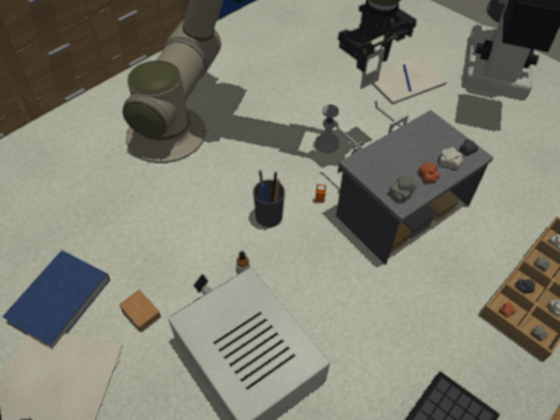

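In the wrist view the hook (cols 265–275) runs straight through the middle of the tag's opening (cols 225–315). The press at about (195,135) stays off to the side. Next I lower and thread.

```bash
python3 - <<'E'
from h import *
print(ctrl.servo_line(hk(.137,0,.180),velocity=.12,f_stop=6));s()
cap('wrist','w5.png');cap('side','s5.png')
E
```

```text
False
10.47 [0.4169 0.3513 0.1807] [-0.23 -0.   -0.83] 0.0598
```

View pics/w5.png

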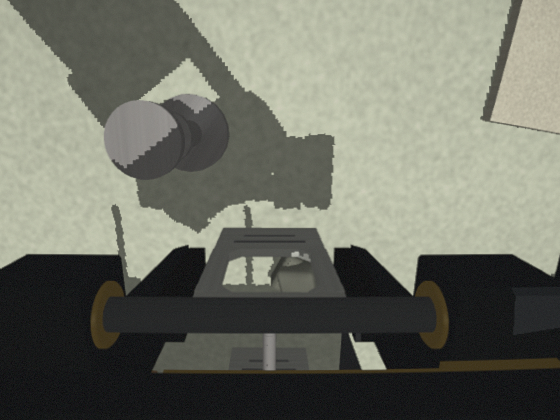

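View pics/s5.png

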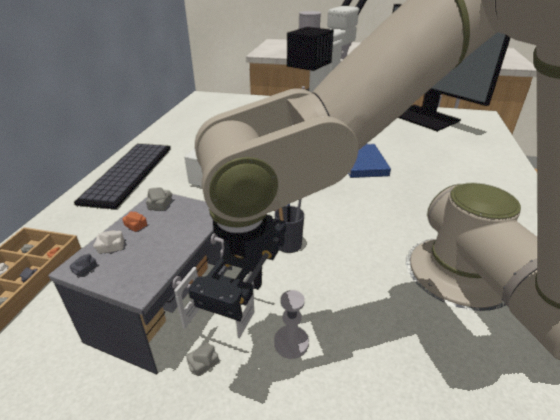

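The hook is centred behind the tag (col 270 in the wrist view). Now I thread it and lower it onto the bar.

```bash
python3 - <<'E'
from h import *
print(ctrl.servo_line(hk(.062,0,.180),velocity=.06,f_stop=4));s()
print(ctrl.servo_line(hk(.062,0,.148),velocity=.04,f_stop=3));s()
cap('wrist','w6.png');cap('side','s6.png')
E
```

```text
False
11.97 [0.4904 0.3397 0.1801] [ 0.22 -0.26 -0.25] 0.0598
True
12.66 [0.4906 0.3395 0.1511] [-0.48 -1.34  4.66] 0.0597
```

View pics/w6.png

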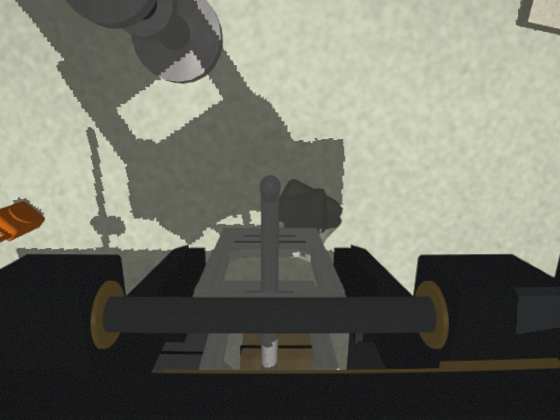

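View pics/s6.png

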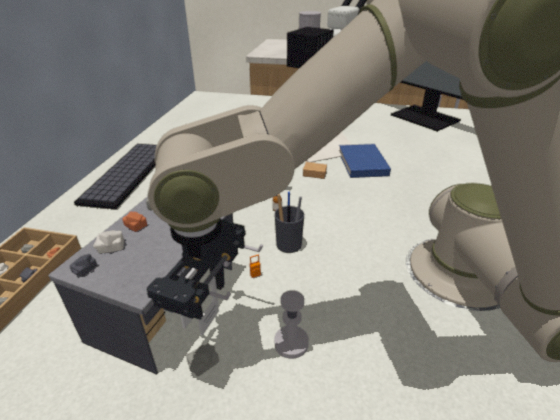

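The tag is threaded, with the hook tip at (270,185) in front of it. Contact came at TCP z 0.151, which puts the tag centre at ≈ 0.133, as expected. Next I release.

```bash
python3 - <<'E'
from h import *
ctrl.servo_line(hk(.062,0,.152),velocity=.02)
ctrl.release();s()
ctrl.dwell(.4)
ctrl.servo_line(hk(.062,0,.26),velocity=.1);s()
cap('wrist','w7.png');cap('side','s7.png');cap('scene','sc7.png')
E
```

```text
13.6 [0.4908 0.3396 0.152 ] [ 0.04 -0.47  0.6 ] 0.0879
15.23 [0.4906 0.3395 0.2593] [ 0.46  0.46 -0.57] 0.0884
```

View pics/w7.png

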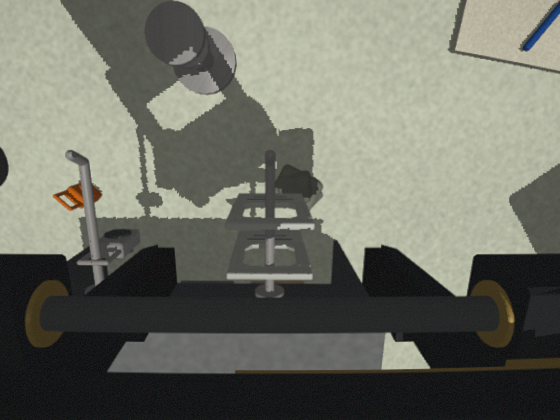

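View pics/s7.png

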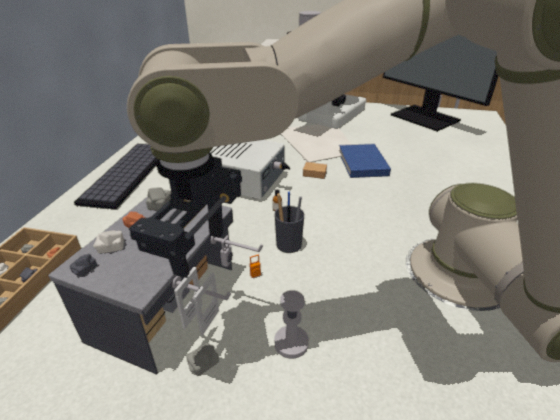

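Both tags hang on the left hook, at (270,210) and (270,260) in the wrist view. The loupe is still on the right hook at (120,240). Next is the key: I push the bow over with closed fingers pointing down.

```bash
python3 - <<'E'
from h import *
q=quat(YS); HW=.0175
k=lambda sl,zt:sup(.042,sl+HW,.082+zt+.008)
ctrl.grab(20);s()
ctrl.move_to(sup(.042,.028+HW,.20),q);s()
print(ctrl.servo_line(k(.028,.003),velocity=.1,f_stop=6));s()
cap('wrist','w8.png')
print(ctrl.servo_line(k(.0065,.003),velocity=.04,f_stop=9));s()
cap('wrist','w9.png')
E
```

```text
16.68 [0.4907 0.3396 0.26  ] [-0.98  0.13  0.98] 0.0004
18.73 [ 0.4904 -0.2257  0.2001] [0.74 0.1  0.11] 0.0004
False
19.95 [ 0.4903 -0.2265  0.0935] [-0.76 -0.4   1.01] 0.0003
True
20.48 [ 0.4871 -0.2434  0.0932] [1.19 5.82 5.63] 0.0002
```

View pics/w8.png

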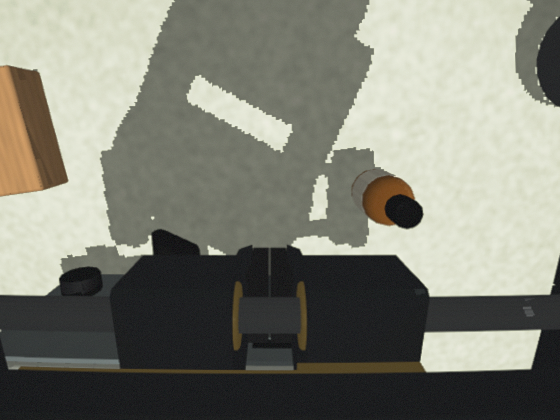

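View pics/w9.png

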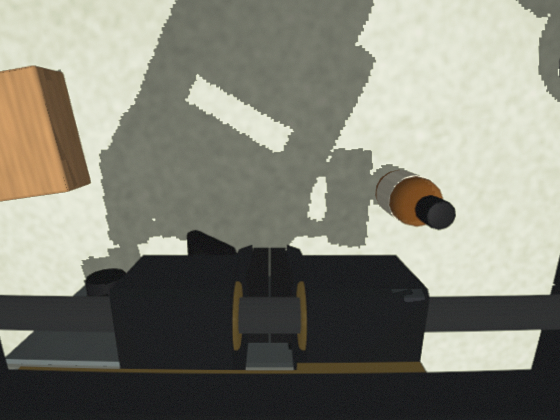

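The force came out at 45°, so the finger's bevelled tip caught the end of the bow. I'll back off and push with the fingers lower.

```bash
python3 - <<'E'
from h import *
q=quat(YS); HW=.0175
k=lambda sl,zt:sup(.042,sl+HW,.082+zt+.008)
ctrl.servo_line(k(.026,.003),velocity=.05)
ctrl.servo_line(k(.026,-.010),velocity=.05);s()
for sl in np.arange(.020,.0059,-.002):
    r=ctrl.servo_line(k(sl,-.010),velocity=.03,f_stop=9);print(round(sl,3),r);s()
    if r: break
cap('wrist','w10.png');cap('scene','sc10.png')
E
```

```text
21.38 [ 0.4896 -0.2283  0.0795] [-0.07 -0.08 -0.25] 0.0001
0.02 False
21.73 [ 0.4888 -0.2345  0.0801] [-0.09  0.05  0.12] 0.0007
0.018 False
21.98 [ 0.4885 -0.2363  0.08  ] [ 0.56  0.41 -0.54] 0.0005
0.016 False
22.23 [ 0.4882 -0.2383  0.08  ] [-0.07  0.47 -0.14] 0.0003
0.014 False
22.48 [ 0.4878 -0.2403  0.08  ] [-0.29 -0.28 -0.15] 0.0006
0.012 False
22.73 [ 0.4875 -0.2419  0.08  ] [-0.03  2.36  0.69] 0.0004
0.01 False
22.98 [ 0.4872 -0.243   0.0803] [-0.15  9.03  5.66] 0.0003
0.008 False
23.23 [ 0.4869 -0.2442  0.0807] [-0.41 13.47 11.11] 0.0005
0.006 False
23.48 [ 0.4868 -0.2479  0.0804] [0.75 3.16 1.97] 0.0006
```

View pics/w10.png

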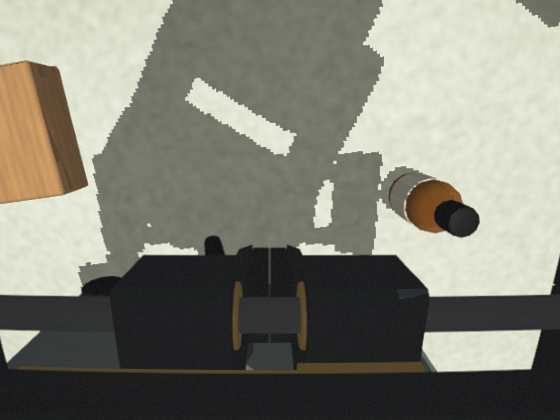

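The bow has snapped nearly upright: it is thin at (217,246). I'll continue in small steps, then raise the tip for the spring stage.

```bash
python3 - <<'E'
from h import *
q=quat(YS); HW=.0175
k=lambda sl,zt:sup(.042,sl+HW,.082+zt+.008)
for sl in (.005,.004,.003,.002,.001):
    r=ctrl.servo_line(k(sl,-.010),velocity=.02,f_stop=9);print(round(sl,3),r);s()
    if r or status.state()['wrist_force'][1]>6: break
cap('wrist','w11.png');cap('scene','sc11.png')
E
python3 - <<'E'
import cv2
a=cv2.imread('pics/w11.png')[190:290,120:320];b=cv2.imread('pics/sc11.png')[240:340,130:330]
import numpy as np
cv2.imwrite('pics/d11.png',cv2.resize(np.vstack([a,b]),None,fx=3,fy=3,interpolation=2))
E
```

```text
0.005 False
23.83 [ 0.4865 -0.2494  0.08  ] [0.72 1.6  1.68] 0.0003
0.004 False
24.08 [ 0.4863 -0.2502  0.0799] [1.47 0.76 0.93] 0.0006
0.003 False
24.33 [ 0.4861 -0.2511  0.08  ] [-0.31  1.4   0.84] 0.0006
0.002 False
24.58 [ 0.486  -0.2519  0.08  ] [0.27 2.21 2.25] 0.0
0.001 False
24.83 [ 0.4858 -0.253   0.08  ] [0.57 3.36 3.03] 0.0009
```

View pics/d11.png

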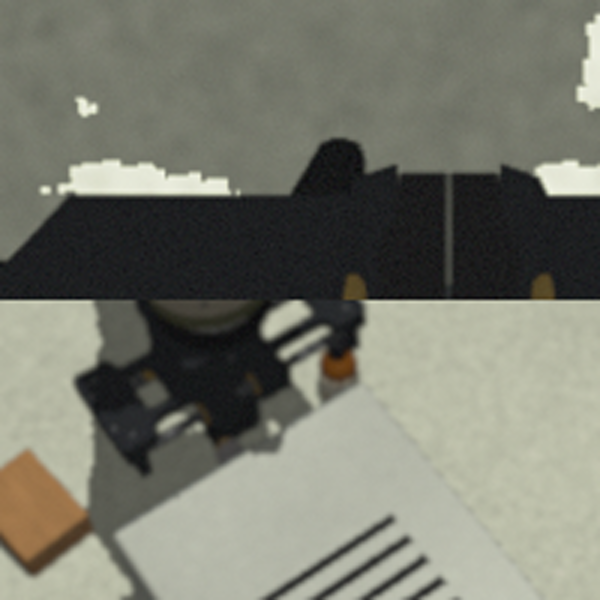

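In the wrist view the bow already leans right, past ON. With the tip this low it would block the bow's lower half, so I'll raise it and then push on against the spring.

```bash
python3 - <<'E'
from h import *
HW=.0175
k=lambda sl,zt:sup(.042,sl+HW,.082+zt+.008)
for zt in (-.006,-.002,.002,.005):
    r=ctrl.servo_line(k(.002,zt),velocity=.03,f_stop=15);print(zt,r);s()
cap('wrist','w12.png')
for sl in (0,-.002,-.004):
    r=ctrl.servo_line(k(sl,.005),velocity=.02,f_stop=15);print(sl,r);s()
    if r or np.linalg.norm(status.state()['wrist_force'])>14: break
cap('wrist','w13.png')
E
python3 - <<'E'
import cv2
a=cv2.imread('pics/w12.png')[190:290,120:320];b=cv2.imread('pics/w13.png')[190:290,120:320]
import numpy as np
cv2.imwrite('pics/d13.png',cv2.resize(np.vstack([a,b]),None,fx=3,fy=3,interpolation=2))
E
```

```text
-0.006 False
25.22 [ 0.4858 -0.252   0.084 ] [-0.48  2.64  1.21] 0.0008
-0.002 False
25.5 [ 0.4861 -0.2523  0.0883] [-0.5   1.29  1.4 ] 0.0003
0.002 False
25.78 [ 0.4862 -0.2524  0.0923] [-0.2  -0.82  0.07] 0.0004
0.005 False
26.03 [ 0.4861 -0.2522  0.0952] [-0.52 -0.45 -0.65] 0.0007
0 False
26.33 [ 0.4857 -0.2537  0.095 ] [1.24 3.57 1.79] 0.0003
-0.002 False
26.58 [ 0.4853 -0.2554  0.0951] [0.92 6.29 4.05] 0.0007
-0.004 False
26.83 [ 0.4851 -0.2572  0.0952] [-0.01  6.91  4.96] 0.0006
```

View pics/d13.png

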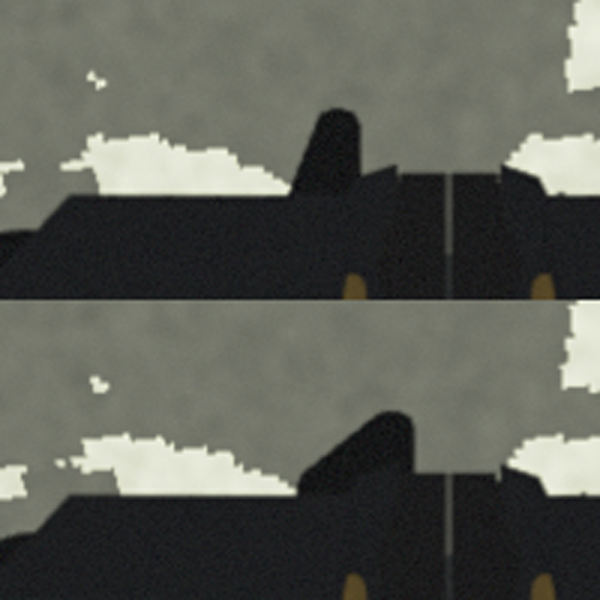

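```bash
python3 - <<'E'
from h import *
HW=.0175
k=lambda sl,zt:sup(.042,sl+HW,.082+zt+.008)
for i,sl in enumerate((-.006,-.0075,-.009,-.0105,-.012)):
    r=ctrl.servo_line(k(sl,.005),velocity=.03,f_stop=15);print(sl,r);s()
    f=np.linalg.norm(status.state()['wrist_force'])
    if r or f>22: break
cap('wrist','w14.png')
E
python3 - <<'E'
import cv2
a=cv2.imread('pics/w14.png')[190:290,120:320]
cv2.imwrite('pics/d14.png',cv2.resize(a,None,fx=3,fy=3,interpolation=2))
E
```

```text
-0.006 False
27.13 [ 0.4847 -0.259   0.0952] [1.22 7.59 5.54] 0.0002
-0.0075 False
27.38 [ 0.4846 -0.2602  0.0951] [1.48 9.48 5.53] 0.0002
-0.009 False
27.63 [ 0.4844 -0.261   0.095 ] [ 2.27 12.33  5.36] 0.0003
-0.0105 False
27.88 [ 0.4843 -0.2615  0.095 ] [ 4.3  16.79  6.63] 0.0002
-0.012 False
28.13 [ 0.4842 -0.2619  0.0949] [ 6.28 21.83  6.84] 0.0003
```

View pics/d14.png

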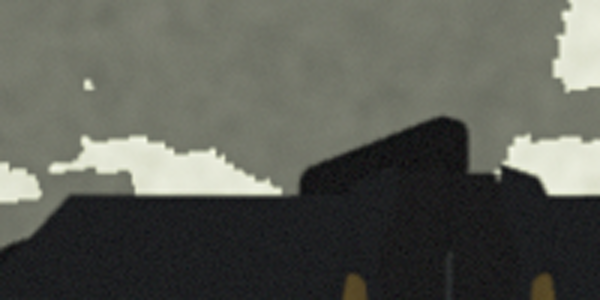

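The bow now leans far right and the force rises stiffly, as expected at the START stop. To be sure it isn't a jam, I'll raise the contact a few mm, push again to about 20 N and hold.

```bash
python3 - <<'E'
from h import *
HW=.0175
k=lambda sl,zt:sup(.042,sl+HW,.082+zt+.008)
ctrl.dwell(.8)
for sl,zt in ((-.012,.007),(-.012,.009),(-.0135,.009),(-.015,.009),(-.0165,.009)):
    r=ctrl.servo_line(k(sl,zt),velocity=.03,f_stop=15);print(sl,zt,r);s()
    if zt==.009 and np.linalg.norm(status.state()['wrist_force'])>20: break
ctrl.dwell(1.2);s()
cap('wrist','w15.png')
E
python3 - <<'E'
import cv2
a=cv2.imread('pics/w15.png')[190:290,120:320]
cv2.imwrite('pics/d15.png',cv2.resize(a,None,fx=3,fy=3,interpolation=2))
E
```

```text
-0.012 0.007 False
29.23 [ 0.4838 -0.2625  0.0965] [ 5.05 17.92  4.52] 0.0006
-0.012 0.009 False
29.48 [ 0.4836 -0.2634  0.0985] [ 1.99 12.7   3.14] 0.0008
-0.0135 0.009 False
29.73 [ 0.4834 -0.2639  0.0984] [ 3.59 18.05  3.43] 0.0003
-0.015 0.009 False
29.98 [ 0.4833 -0.2643  0.0983] [ 4.47 22.48  3.95] 0.0007
31.18 [ 0.4833 -0.2643  0.0983] [ 5.   22.46  4.2 ] 0.0004
```

View pics/d15.png

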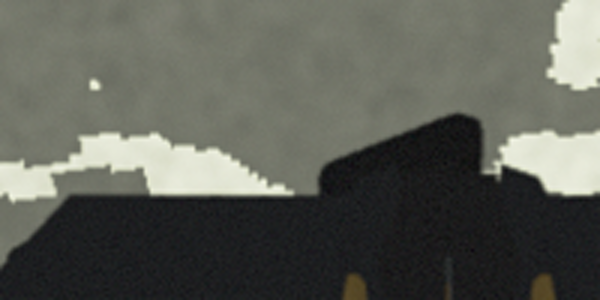

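The outline didn't change after raising the contact, and the force was a steady 22 N, so this is the START stop, held for more than a second. Now I let it spring back.

```bash
python3 - <<'E'
from h import *
import pickle
HW=.0175
k=lambda sl,zt:sup(.042,sl+HW,.082+zt+.008)
ctrl.servo_line(k(.010,.009),velocity=.06)
ctrl.servo_line(k(.030,.009),velocity=.1);s()
cap('wrist','w16.png')
ctrl.servo_line(k(.030,.15),velocity=.15)
ctrl.move_to(sup(.06,-.01,.24),quat(YS));s()
d={n:cap(n,n+'17.png') for n in('scene','side','wrist')}
pickle.dump(d,open('c17.pkl','wb'))
E
python3 - <<'E'
import cv2
a=cv2.imread('pics/wrist17.png')[140:260,150:390]
cv2.imwrite('pics/d17.png',cv2.resize(a,None,fx=3.3,fy=3.3,interpolation=2))
a=cv2.imread('pics/side17.png')[130:390,50:330]
cv2.imwrite('pics/e17.png',cv2.resize(a,None,fx=2.3,fy=2.3,interpolation=2))
E
```

```text
32.15 [ 0.4905 -0.224   0.0991] [0.04 1.08 0.33] 0.0004
33.64 [ 0.463  -0.2789  0.2391] [ 0.11 -0.06 -0.22] 0.0006
```

View pics/d17.png

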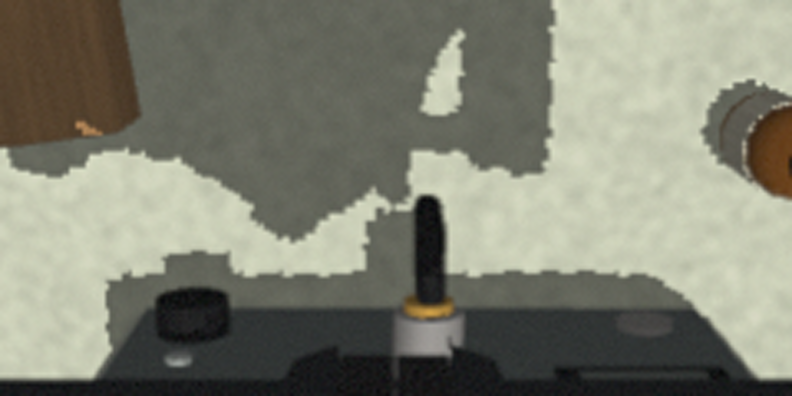

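View pics/e17.png

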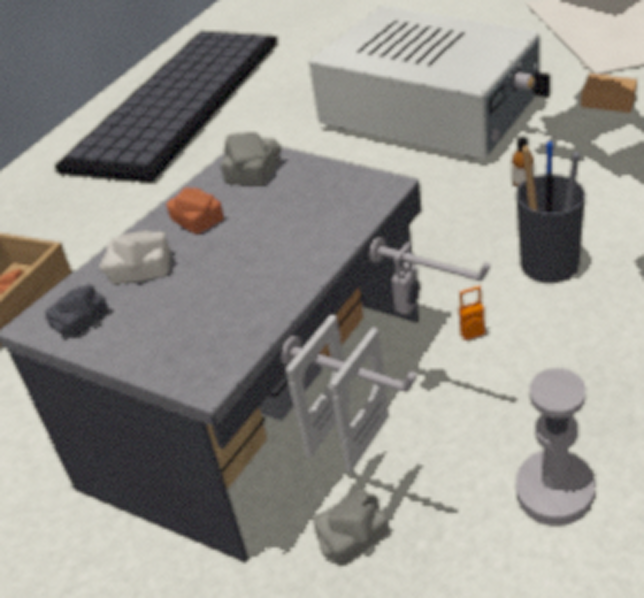

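View pics/w16.png

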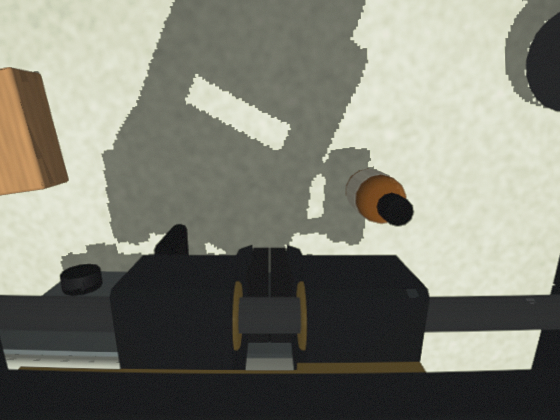

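The bow stands upright: it is a thin strip at (280,215) in the full wrist image, about 8 mm wide. Both tags hang on the left hook, the loupe is on the right one, and the bystanders are in place. Handing in.

```bash
python3 - <<'E'
from h import *
print(order.finish_job());s()
E
```

```text
the job is handed in; nothing more can be done
None
the job is handed in; nothing more can be done
```

The job is done and handed in at about 34 s on the robot's clock; it reports no verdict.

- **Tag:** I gripped it by its edges from above, lifted it clear of the key's bow and threaded it onto the left hook beside the other tag. It touched the bar with its centre at about 0.133 m, inside the 0.125–0.142 m range, and was released there.
- **Key:** I pushed the bow clockwise with closed fingers until it stopped at START. I held it there for over a second at a steady 22 N, then backed off so it could spring back.
- **First try at the key:** the finger's bevelled tip caught on the end of the bow. I backed off and pushed again about 13 mm lower. On that pass the key also went a little past ON and sprang back once before the proper START hold.

In the last pictures both tags hang upright on the left hook, the loupe is still on the right hook, and the bow stands upright at ON with nothing touching it. The bystanders look unmoved. The key angles were judged from the pictures and the force readings, because the joints cannot be read directly. The two fixed cameras disagreed by about 5–10 mm on positions, so I used the wrist camera to correct the supply's position and check alignment at the hook.

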